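# Hang the round-indicator drum on its stand

### The job

Set up the club's round indicator: take the spindle by its square handle, thread its rod through the bore of the larger, eight-sided walnut drum lying on the shelf, lift the drum on the rod and lay the rod across both forks of the wooden stand, so that the drum hangs between the two posts with the handle outside them. Do not take the drum with the fingers, leave the smaller six-sided drum where it lies, and let go at the end.

Things in the scene. Friction and masses are not known exactly. Their poses are not given: they have to be found in the camera images.
- spindle_grip (a point): Centre of the spindle's square walnut handle, 28 x 28 mm, 56 mm long along y, lying on the shelf (centre 14 mm up; grip it across x; z up). A 10 mm round wooden rod runs on from it along +y, on the handle's axis, from y = 28 mm to the end of its rounded 14 mm nose at y = 178 mm. The handle is the heavy end, so the rod lies level, free of the shelf. Loose, 50 g.
- drum_center (a point): Centre of the larger drum: eight-sided walnut prism 72 mm across flats, 50 mm long along y, brass pips on its faces, lying on a flat (centre 36 mm above the shelf, z up). Its bore, 36 mm across, runs level along y, open at both ends. Loose, about 105 g. Hanging on the rod, its centre is 13 mm below the rod's axis.
- spare_center (a point): Centre of the smaller drum, to be left alone: six-sided walnut prism 52 mm across flats, 40 mm long along y, bore 20 mm across, lying on a flat (centre 26 mm above the shelf). The two drums may stand in each other's place.
- stand_seat (a point): Fixed wooden stand: base 80 (x) by 150 (y) by 12 mm; two posts 12 mm thick centred at y = -51 and +51 mm, each ending in a V fork open upwards, 50 mm wide along x at the mouth, tips 105 mm above the shelf. This point is midway between the forks on the axis of a seated rod (along y), 85 mm above the shelf, z up. With the rod centred the handle's centre is 103 mm away along y.
Mind the look-alikes: they are no part of the job. What is shaped like the part that bears spindle_grip but turquoise is not meant.

How it is judged:
By the outcome, as a careful person would: the job done as asked, in the order asked, and still so for the second after the job is handed in, with the robot touching nothing.
It also fails if it takes over 54 s, if anything falls off the work surface, if the arm or the gripper's body presses on something with over 40 N, if the wrist force passes 120 N, or if a joint passes its speed limit or range.

### The arm

A 6-joint arm with a two-finger parallel gripper is mounted at the origin on the work surface. World frame = base frame: x ahead of the robot, y to its left, z up, the work surface at z = 0. Lengths are in m, angles in rad, forces in N, time in s.
With the tool pointing down it reaches from about 0.275 to 0.85 m from the base axis. Payload 5.2 kg.
Tool frame: the origin (TCP) lies on the mounting face of the last link; the fingertips stand 173 mm ahead of it and the grasp point (between the pads) lies 155 mm ahead of it (grip_point_offset is the distance from the TCP to the grasp point, in m); z points along the fingers, y is the line along which they close (so a half turn about z gives the same grasp; the last joint's range is limited). The gripper opens to 85 mm and grips with 20 to 120 N. Pads are 22 mm wide; open, the fingers measure 114 mm over their backs; the gripper's body (76 mm by 85 mm) begins 54 mm behind the grasp point. The pads swing forward as they close: fully open they stand 13 mm farther back than shut.
Start: joints at [-1.449, 0.259, 1.535, -0, 1.348, -0.203], TCP at [0.176, -0.521, 0.405] pointing down, gripper open.
Joint ranges: [-3.14, 3.14], [-0.91, 2.08], [0.19, 2.58], [-1.22, 4.36], [0.22, 2.71], [-3.12, 3.12]. Speed limits (rad/s): [2.57, 2.57, 3.14, 3.14, 3.14, 3.14].

### API

Orientations are given as a unit quaternion [x, y, z, w].
In Python, from cell import move_pose, movel, set_joints, ungrasp, clamp, hold, ik, sense, capture, camera_model, Unreachable, finish_job, masks_of, place_of, grip_point_offset gives the robot as it stands. The module is installed in compiled form; this text tells all that it offers. Calls block until the motion is done:
- move_pose(position, orientation): joint-space move of the TCP to a pose.
- movel(position, frame=None, max_speed=0.15, guard=None): straight line of the TCP; frame=None keeps the orientation; max_speed is the mean speed in m/s. With guard (N) it stops when the force on the tool has changed by that much, and returns True; else False.
- set_joints(angles): joint-space move.
- ungrasp() and clamp(squeeze=None): open the fingers fully, or close them until they stop; squeeze is the grip in N (None keeps the last).
- hold(seconds).
- ik(position, orientation): joint angles nearest the present ones, or None.
- sense(): the state.
- capture(name): name is "scene" or "top" or "wrist"; returns the picture (384x512x3 uint8, red, green, blue); there is no depth.
- camera_model(name): a dict with "fx", "fy", "cx", "cy" (pixels), "cam_to_world" (4x4, takes a point from camera to world coordinates); the wrist camera has in their place "mount" (4x4, takes a point from camera to tool coordinates, whose origin is the TCP and whose axes are the flange's). Camera axes: x right, y down, z forward; pixel columns grow to the right and rows downward; lengths in m; the calibration is good to about 2 mm. The wrist camera is an equidistant fisheye: a pixel r from the principal point sees the ray r / f radians off the axis. A picture is of the moment at which its call begins: read the wrist's pose just before it. camera_model takes no time and is no camera call.
A pose or a line that the arm cannot do raises Unreachable and nothing moves.
- finish_job(): hands the job in; it is judged then, once.
Trained networks look in the newest picture that a camera, given by its name, has taken for a name from the list of things; names that differ only in an ending like _2 or _b are one class to them, and where a whole thing is asked for, a point or a joint stands for the part that bears it (a point fixed in the world has none). Each returns a list of dicts, best first, with "p" (0 to 1); they miss things now and then, are a little off and sometimes report something else, mostly with a low value. They report only what shows in the picture. A call takes as long as a camera call. They do not tell look-alikes from the thing itself.
- masks_of(camera, target): "mask" (384x512 bool, what is visible of it) and "box" ([left, top, right, bottom] in pixels, round what is visible of it).
- place_of(camera, target): "uv" ([column, row] in pixels: a listed point, or the origin of a listed thing).
The state is a dict: "t": time; "joint_positions": joint angles; "qvel": joint speeds; "joint_torque": joint torques, N m; "eef_pos": TCP position; "tool_rot": TCP orientation; "ft_force": force on the tool from outside, world axes, zero at the start; "torque": the same for the moment, N m; "finger_gap": finger opening in m; "finger_force": force on a finger pad.
Only numpy, scipy, OpenCV 4.12 (cv2) and the standard library are available. Lean on these libraries where they do the work, as an engineer would, in place of code of your own. Each camera call takes 0.05 s, during which the arm holds its last target. There are 200 camera calls.

## Working session

There is one attempt and no reset: what is moved stays moved. The work goes in short steps, each a Python script; the robot and the scene stay as the last script left them, time stands still between calls to the robot, and variables do not carry over. Pictures are saved under pics/ and viewed, at most 10 in all, crops included, and the job is handed in when it is done.

```bash
mkdir -p pics; ls; cat > h.py <<'E'
import numpy as np, cv2
from cell import *
def save(n,img): cv2.imwrite('pics/'+n+'.png',img[:,:,::-1])
def ray(cam,uv):
    m=camera_model(cam);T=np.array(m['cam_to_world'])
    d=np.array([(uv[0]-m['cx'])/m['fx'],(uv[1]-m['cy'])/m['fy'],1.])
    return T[:3,3],T[:3,:3]@d
def atz(cam,uv,z):
    o,d=ray(cam,uv);return o+d*(z-o[2])/d[2]
def tri(a,b):
    A=np.zeros((3,3));B=np.zeros(3)
    for cam,uv in (a,b):
        o,d=ray(cam,uv);d=d/np.linalg.norm(d);P=np.eye(3)-np.outer(d,d);A+=P;B+=P@o
    return np.linalg.solve(A,B)
E
python3 - <<'E'
from h import *
for c in ('scene','top'):
    save(c+'0',capture(c));m=camera_model(c);print(c,np.round(m['cam_to_world'],3).tolist(),m['fx'])
    for t in ('spindle_grip','drum_center','spare_center','stand_seat'):
        for r in place_of(c,t): print(c,t,np.round(r['uv'],1),round(r['p'],2))
        for r in masks_of(c,t): print('   mask',r['box'],round(r['p'],2))
print(sense()['t'])
E
```

```text
pics
scene [[0.159, 0.817, -0.554, 1.129], [0.987, -0.123, 0.102, -0.156], [0.015, -0.563, -0.826, 1.052], [0.0, 0.0, 0.0, 1.0]] 388.7641894978404
scene spindle_grip [165.8 230.7] 0.91
scene spindle_grip [134.7 176.6] 0.57
   mask [122.9, 168.6, 186.7, 189.7] 0.65
   mask [149.6, 227.3, 224.7, 241.2] 0.56
scene drum_center [264.2 199.6] 0.9
   mask [261.0, 186.1, 276.3, 214.1] 0.87
scene spare_center [282.4 245.2] 0.62
   mask [274.1, 236.2, 291.0, 252.6] 0.53
scene stand_seat [356.4 182.3] 0.63
   mask [324.0, 172.0, 380.5, 207.5] 0.83
top [[0.023, -0.996, 0.089, 0.335], [-1.0, -0.023, -0.001, -0.034], [0.003, -0.089, -0.996, 1.607], [0.0, 0.0, 0.0, 1.0]] 487.2458659162288
top spindle_grip [350.2 170. ] 0.8
top spindle_grip [382.3 243.1] 0.52
   mask [329.4, 222.8, 387.0, 247.8] 0.86
   mask [299.6, 162.0, 362.7, 175.8] 0.72
   mask [150.3, 163.4, 194.1, 192.7] 0.34
top drum_center [247.5 140.9] 0.56
   mask [245.3, 174.2, 262.6, 195.7] 0.69
top spare_center [251.4 141.7] 0.52
   mask [243.6, 132.3, 255.4, 149.9] 0.78
top stand_seat [167.7 177.8] 0.87
   mask [151.1, 164.9, 192.6, 194.6] 0.71
0.9
```

```bash
python3 - <<'E'
import cv2,numpy as np
a=cv2.imread('pics/scene0.png')[150:270,110:400];b=cv2.imread('pics/top0.png')[110:260,130:400]
cv2.imwrite('pics/c1.png',cv2.resize(a,None,fx=2.75,fy=2.75,interpolation=2));cv2.imwrite('pics/c2.png',cv2.resize(b,None,fx=2.9,fy=2.9,interpolation=2))
E
```

```text
(no output)
```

View pics/c1.png

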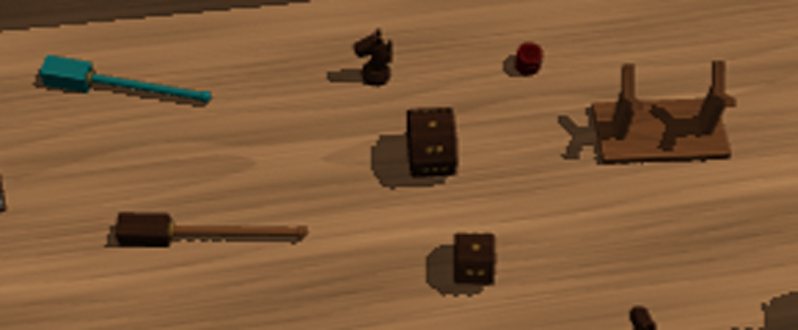

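View pics/c2.png

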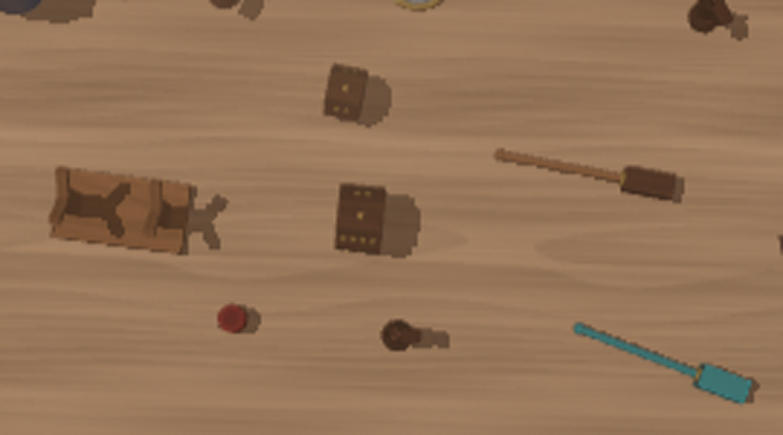

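Candidates: spindles: walnut at scene (162,233)/top (354,172), turquoise at scene (135,177)/top (380,242); the walnut one fits and the turquoise is the named look-alike. Drums: scene (264,200)/top (254,184) is clearly the larger and broader with angled facets, so it is the eight-sided one; scene (282,245)/top (249,141) is the smaller spare. The stand is at top (172,180), and both enlarged crops agree. The `drum_center` place in the top view hit the spare, so I use the mask there instead.

```bash
python3 - <<'E'
from h import *
np.set_printoptions(precision=4,suppress=True)
g=tri(('scene',(165.8,230.7)),('top',(350.2,170)))
print('grip',g,atz('top',(350.2,170),.014),atz('scene',(165.8,230.7),.014))
print('rod tip',atz('top',(301,163.5),.014),atz('scene',(220,234.5),.014))
print('drum',atz('top',(254,184.5),.05),atz('scene',(264.2,199.6),.036))
print('spare',atz('top',(250,141.5),.035),atz('scene',(282.4,245.2),.026))
print('stand',tri(('scene',(356.4,182.3)),('top',(167.7,177.8))))
m=camera_model('wrist');print({k:np.round(v,4).tolist() for k,v in m.items()})
from scipy.spatial.transform import Rotation as R
s=sense();print(R.from_quat(s['tool_rot']).as_matrix(), grip_point_offset)
# where wrist pose will be
q=s['tool_rot']
for p in [(.4,-.3,.4),(.45,-.05,.4),(.45,.25,.4)]: print(ik(p,R.from_euler('xz',[180,90],degrees=True).as_quat()),ik(p,R.from_euler('xz',[180,-90],degrees=True).as_quat()))
E
```

```text
grip [ 0.5558 -0.3119  0.0352] [ 0.5587 -0.3159  0.014 ] [ 0.5438 -0.3149  0.014 ]
rod tip [ 0.5765 -0.1534  0.014 ] [ 0.5811 -0.1558  0.014 ]
drum [ 0.4995 -0.0008  0.05  ] [ 0.4927 -0.007   0.036 ]
spare [0.642  0.0161 0.035 ] [0.6496 0.0196 0.026 ]
stand [0.51   0.2696 0.0951]
{'fx': 297.3186, 'fy': 297.3186, 'cx': 257.4051, 'cy': 193.5558, 'mount': [[-0.0003, -0.9562, -0.2926, 0.0739], [1.0, -0.0003, -0.0, -0.0016], [-0.0001, -0.2926, 0.9562, 0.0309], [0.0, 0.0, 0.0, 1.0]]}
[[ 0.9477  0.3191  0.    ]
 [ 0.3191 -0.9477 -0.    ]
 [ 0.      0.0001 -1.    ]] 0.1547
[-0.867   0.1718  1.6584  0.      1.3114 -0.867 ] [-0.867   0.1718  1.6584 -0.      1.3114  2.2746]
[-0.3579  0.085   1.7603  0.      1.2964 -0.3579] [-0.3579  0.085   1.7603 -0.      1.2964  2.7837]
[ 0.2902  0.1985  1.625  -0.      1.318   0.2902] [ 0.2902  0.1985  1.625   0.      1.318  -2.8514]
```

```bash
cat >> h.py <<'E'
from scipy.spatial.transform import Rotation as R
def quat(a):  # tool down, tool x (camera side) along rod direction of angle a from +y (towards +x), fingers close across
    return R.from_euler('xz',[np.pi,np.pi/2-a]).as_quat()
class W:  # wrist view
    def __init__(s):
        st=sense();m=camera_model('wrist');T=np.eye(4);T[:3,:3]=R.from_quat(st['tool_rot']).as_matrix();T[:3,3]=st['eef_pos']
        s.T=T@np.array(m['mount']);s.m=m;s.img=capture('wrist')
    def ray(s,uv):
        uv=np.atleast_2d(uv);d=(uv-[s.m['cx'],s.m['cy']])/s.m['fx'];r=np.linalg.norm(d,axis=1)[:,None]+1e-9
        return np.hstack([d/r*np.sin(r),np.cos(r)])@s.T[:3,:3].T
    def atz(s,uv,z):
        d=s.ray(uv);o=s.T[:3,3];return o+d*((z-o[2])/d[:,2])[:,None]
    def proj(s,P):
        c=(np.asarray(P)-s.T[:3,3])@s.T[:3,:3];rho=np.linalg.norm(c[...,:2],axis=-1)+1e-9;th=np.arctan2(rho,c[...,2])
        return c[...,:2]/rho[...,None]*th[...,None]*s.m['fx']+[s.m['cx'],s.m['cy']]
    def ortho(s,cx,cy,z,half,n=380): # x up, y left
        k=np.linspace(half,-half,n);Y,X=np.meshgrid(k,k)
        uv=s.proj(np.stack([cx+X,cy+Y,np.full_like(X,z)],-1)).astype(np.float32)
        return cv2.remap(s.img,uv[...,0],uv[...,1],cv2.INTER_LINEAR)
def meet(rays):
    A=np.zeros((3,3));B=np.zeros(3)
    for o,d in rays:
        d=d/np.linalg.norm(d);P=np.eye(3)-np.outer(d,d);A+=P;B+=P@o
    return np.linalg.solve(A,B)
E
cat > survey.py <<'E'
from h import *
np.set_printoptions(precision=4,suppress=True)
ob={'spindle_grip':[(.55,-.315,.014)],'drum_center':[(.497,-.003,.036)],'stand_seat':[(.51,.27,.085)],'spare_center':[(.645,.018,.026)]}
rays={k:[] for k in ob};pics={}
for i,(x,y) in enumerate([(.5,.27),(.5,.14),(.5,.03),(.5,-.1),(.48,-.2),(.48,-.32)]):
    move_pose((x,y,.34),quat(0));w=W()
    pics[i]=w
    for t in ob:
        z=ob[t][0][2];P=np.array(ob[t][0])
        e=w.proj(P)
        if not(0<e[0]<512 and 0<e[1]<384): continue
        for r in place_of('wrist',t):
            p=w.atz(r['uv'],z)[0]
            ok=np.linalg.norm(p-P)<.035 and r['p']>.3
            print(i,t,np.round(r['uv']),round(r['p'],2),p,ok)
            if ok: rays[t].append((w.T[:3,3],w.ray(r['uv'])[0]))
    if i>=4:
        for r in masks_of('wrist','spindle_grip'):
            v,u=np.nonzero(r['mask']);Q=w.atz(np.c_[u,v],.014)
            vx,vy,cx,cy=cv2.fitLine(Q[:,:2].astype(np.float32),cv2.DIST_HUBER,0,.001,.001).ravel()
            s=(Q[:,:2]-[cx,cy])@[vx,vy]
            print('  mask',round(r['p'],2),len(u),Q.mean(0),'ang',np.degrees(np.arctan2(vx,vy)),'ends',[cx+vx*s.min(),cy+vy*s.min()],[cx+vx*s.max(),cy+vy*s.max()])
for t in rays:
    if len(rays[t])>1: print(t,meet(rays[t]),len(rays[t]))
A=[pics[0].ortho(.51,.27,.012,.1),pics[2].ortho(.497,-.003,.072,.1)],[pics[1].ortho(.51,.27,.105,.1),pics[5].ortho(.56,-.25,.014,.13)]
big=np.vstack([np.hstack(a) for a in A]);save('ortho1',cv2.resize(big,(600,600)));import pickle
pickle.dump([(w.T,w.img) for w in pics.values()],open('pics.pkl','wb'));print(sense()['t'])
E
python3 survey.py
```

```text
0 stand_seat [263. 200.] 0.82 [0.504  0.2714 0.085 ] True
1 drum_center [254. 304.] 0.96 [ 0.4949 -0.0008  0.036 ] True
1 stand_seat [265.  31.] 0.65 [0.5048 0.2726 0.085 ] True
1 spare_center [375. 280.] 0.8 [0.6398 0.0202 0.026 ] True
1 spare_center [259. 304.] 0.3 [ 0.5001 -0.0079  0.026 ] False
2 spare_center [390. 195.] 0.62 [0.641  0.0174 0.026 ] True
3 spare_center [396.  68.] 0.59 [0.6378 0.0214 0.026 ] True
4 spindle_grip [315. 281.] 0.96 [ 0.5476 -0.3232  0.014 ] True
  mask 0.73 2484 [ 0.5572 -0.275   0.014 ] ang 9.262696 ends [np.float64(0.5428632037919624), np.float64(-0.36286469180608444)] [np.float64(0.5775428455215991), np.float64(-0.1502207399204435)]
  mask 0.72 281 [ 0.3788 -0.2562  0.014 ] ang 19.978668 ends [np.float64(0.37247292277556887), np.float64(-0.2735622433614847)] [np.float64(0.38412937987224194), np.float64(-0.24149925506230377)]
5 spindle_grip [127. 252.] 0.96 [ 0.3214 -0.4071  0.014 ] False
5 spindle_grip [323. 185.] 0.61 [ 0.5473 -0.3241  0.014 ] True
  mask 0.94 2329 [ 0.3424 -0.3542  0.014 ] ang 21.345491 ends [np.float64(0.30644780108789793), np.float64(-0.44625317791928154)] [np.float64(0.38549481668583735), np.float64(-0.24398275374615566)]
  mask 0.83 3318 [ 0.5562 -0.2806  0.014 ] ang 9.508488 ends [np.float64(0.5431772351370018), np.float64(-0.3586148512043255)] [np.float64(0.5780316700433904), np.float64(-0.15052235234373995)]
spindle_grip [ 0.548  -0.3248  0.0116] 2
stand_seat [0.5044 0.2721 0.087 ] 2
spare_center [0.6384 0.0203 0.0283] 3
7.6833
```

View pics/ortho1.png

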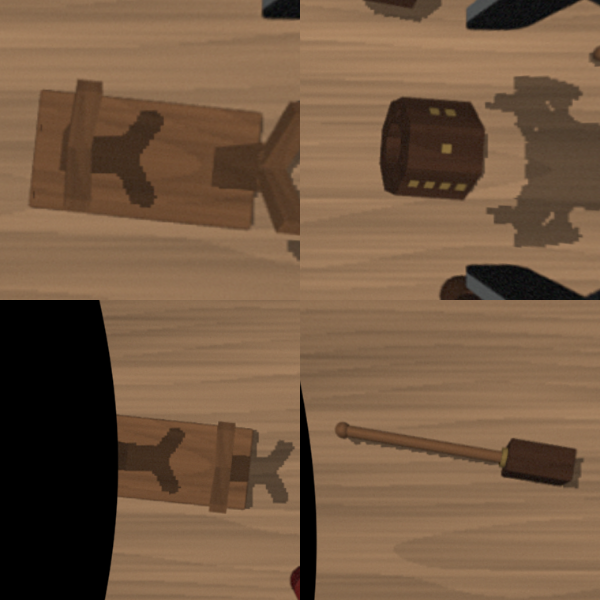

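The rectified views show the stand's base centred at about (145,160) in the first panel, turned 5.7°. The drum's centre pip is at (446,148), turned about 4.5°. The walnut spindle runs from (340,430) to (578,470), turned 9.4°. The measurements agree, so I grasp now.

```bash
python3 - <<'E'
from h import *
a=np.radians(9.4);g=np.array([.548,-.3245]);u=np.array([np.sin(a),np.cos(a)]);g=g-.002*u
move_pose((*g,.25),quat(a))
print(movel((*g,.175),max_speed=.08,guard=8),sense()['eef_pos'])
clamp(90);s=sense();print(s['finger_gap'],s['finger_force'],s['ft_force'])
z0=s['eef_pos'][2]
movel((*g,z0+.022+.06),max_speed=.15)
# pre-entry: nose 35 mm short of the drum face
b=np.radians(4.5);v=np.array([np.sin(b),np.cos(b)]);D=np.array([.4965,-.001])
p=D-v*(.025+.035+.178)
move_pose((*p,z0+.022+.06),quat(b));movel((*p,z0+.022))
s=sense();print(s['finger_gap'],s['eef_pos'],s['ft_force'],z0)
w=W();im=w.img.copy()
P=np.array([*p,.036])
for k in (.03,.178,.213,.263):
    uv=w.proj(P+np.array([*v,0])*k);print(k,uv);cv2.drawMarker(im,tuple(int(c) for c in uv),(0,255,0),0,8)
save('pre_w',cv2.resize(im,(640,480)))
t=capture('scene');capture('top')
for c in ('scene','top'):
  for r in place_of(c,'drum_center'): print(c,r['uv'],r['p'])
save('pre_s',cv2.resize(t[150:270,130:330],None,fx=4,fy=4,interpolation=2))
print(sense()['t'])
E
```

```text
False [ 0.54798096 -0.32665855  0.17551358]
0.026519495015875486 88.94648551940918 [ 0.64638531 -0.13948028  3.51341995]
0.02665704594356596 [ 0.47830235 -0.23896229  0.19744496] [-0.46227139  0.39082842 -0.59263943] 0.17561682211552096
0.03 [258.71176967 204.10521045]
0.178 [258.44938063 -93.05710532]
0.213 [ 258.32022232 -136.19182375]
0.263 [ 258.15322488 -180.97903312]
scene [266.6, 201.4] 0.97
top [254.3, 183.2] 0.54
11.8833
```

View pics/pre_w.png

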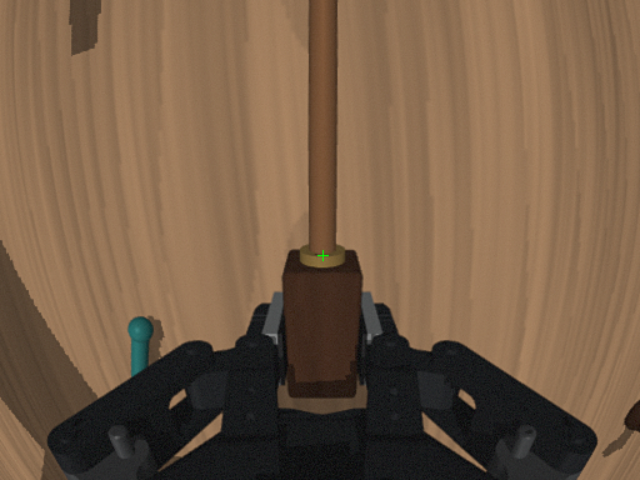

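View pics/pre_s.png

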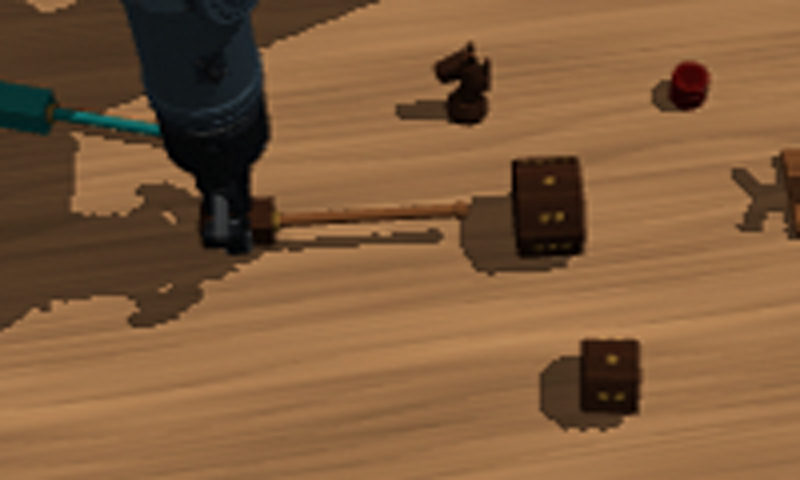

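The wrist view shows the handle square in the pads, with the collar at (322,255) on the predicted mark and the rod straight. The scene crop shows the nose at (464,209), just short of the drum's near face at about (515,205). Before threading I check the nose against the model.

```bash
cat >> h.py <<'E'
def pj(cam,P):
    m=camera_model(cam);T=np.array(m['cam_to_world']);c=(np.asarray(P)-T[:3,3])@T[:3,:3]
    return np.array([m['fx']*c[0]/c[2]+m['cx'],m['fy']*c[1]/c[2]+m['cy']])
E
python3 - <<'E'
from h import *
b=np.radians(4.5);v=np.array([np.sin(b),np.cos(b),0]);s=sense();p=np.array([*s['eef_pos'][:2],.036])
im=capture('top');o=4
for n in (.03,.171): print(n,'scene',(pj('scene',p+v*n)-[130,150])*4,'top',pj('top',p+v*n))
D=np.array([.4965,-.001,.036])
print('drum top face centre scene crop',(pj('scene',D+[0,0,.036])-[130,150])*4,'top',pj('top',D+[0,0,.036]))
save('pre_t',cv2.resize(im[150:220,230:370],None,fx=5,fy=5,interpolation=2))
E
```

```text
0.03 scene [275.32279253 218.38013843] top [318.12665888 192.24182857]
0.171 scene [458.66534353 207.25064688] top [274.79678585 187.83409778]
drum top face centre scene crop [547.17965996 175.90507371] top [253.90600774 184.70143891]
```

View pics/pre_t.png

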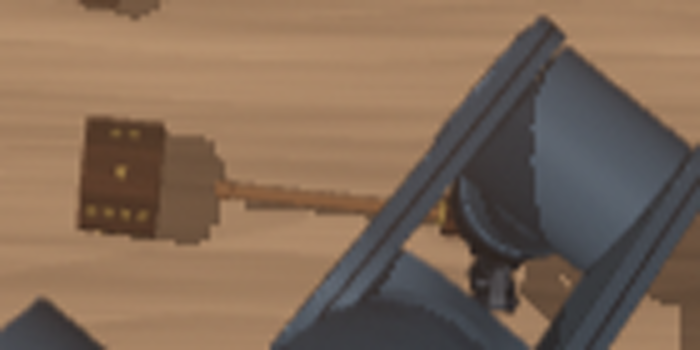

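The top view shows the nose at (222,188) and the drum's top pip at (120,172), and both match the prediction to under 0.5 px. I thread and lift.

```bash
python3 - <<'E'
from h import *
b=np.radians(4.5);v=np.array([np.sin(b),np.cos(b)]);D=np.array([.4975,-.001]);z=sense()['eef_pos'][2]
p=D-v*(.025+.030+.178);movel((*p,z))
q=D-v*.099
hit=movel((*q,z),max_speed=.08,guard=4);s=sense();print(hit,s['eef_pos'],q,s['ft_force'])
if not hit:
    f0=s['ft_force'][2]
    movel((*q,z+.03),max_speed=.06);hold(.3);print('lift',sense()['ft_force'][2]-f0)
    movel((*q,z+.165),max_speed=.15);hold(.2);s=sense();print(s['ft_force'],s['torque'],s['finger_gap'])
t=capture('scene');w=W();save('lift',np.hstack([cv2.resize(t[130:280,130:330],(400,300)),cv2.resize(w.img,(400,300))]));print(sense()['t'])
E
```

```text
False [ 0.48976165 -0.10007609  0.19848591] [ 0.48973255 -0.09969482] [ 0.51320878  0.68083754 -0.245183  ]
lift -0.8140564184221984
[-0.85201691 -0.60422079 -1.91949757] [-0.154611    0.0404153  -0.04334668] 0.026208126650081078
16.3083
```

View pics/lift.png

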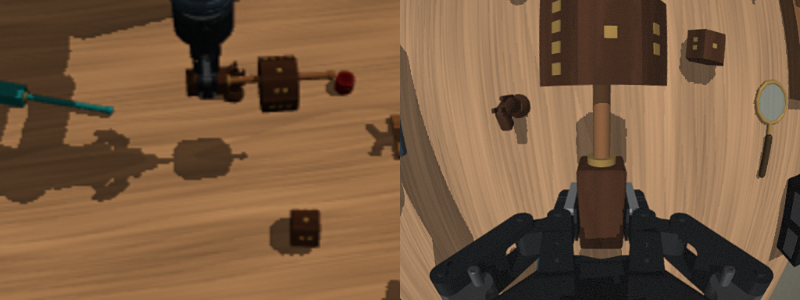

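The drum hangs on the rod: scene panel (280,82), with the nose showing past it at (335,76), and the spare untouched at (305,228). I carry it to just above the stand.

```bash
python3 - <<'E'
from h import *
c=np.radians(5.7);u=np.array([np.sin(c),np.cos(c)]);S=np.array([.5042,.2722]);q=S-u*.099
z=sense()['eef_pos'][2]
movel((*q,z),frame=quat(c),max_speed=.12)
movel((*q,.1616+.125),max_speed=.12);hold(.2);s=sense();print(s['eef_pos'],s['ft_force'])
w=W();t=capture('scene');o=capture('top')
P=np.array([*q,.125])
for k in (.028,.074,.124,.178): print(k,'scene crop',(pj('scene',P+k*np.array([*u,0]))-[270,130])*4,'top crop',(pj('top',P+k*np.array([*u,0]))-[140,140])*4,'w',w.proj(P+k*np.array([*u,0])))
save('over',np.vstack([np.hstack([cv2.resize(t[130:220,270:370],(400,360),interpolation=2),cv2.resize(o[140:230,140:240],(400,360),interpolation=2)])]));print(s['t'])
E
```

```text
[0.49468806 0.17373731 0.28751263] [ 1.19372211  0.65865256 -1.42983159]
0.028 scene crop [259.19946471 183.15164116] top crop [189.46933213 164.53676802] w [258.55912647 208.91459866]
0.074 scene crop [320.44340242 180.68423842] top crop [129.8448449 157.2093649] w [258.6225691  109.42383195]
0.124 scene crop [386.75873929 178.01251857] top crop [ 65.06910081 149.24891088] w [258.58794704   1.08107021]
0.178 scene crop [458.08370533 175.13897021] top crop [ -4.84956144 140.65643072] w [258.46237886 -90.74149261]
19.7167
```

View pics/over.png

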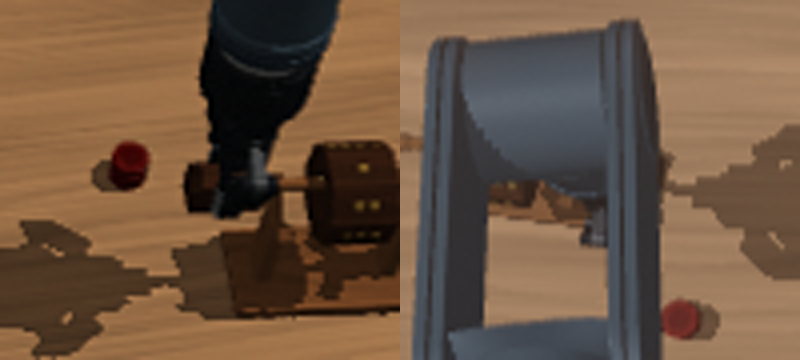

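The scene panel shows the drum at about (322–398,190) along the rod, which puts it 74–130 mm from the handle and between the posts' inner faces (54 and 144 mm). I lower it.

```bash
python3 - <<'E'
from h import *
x,y,_=sense()['eef_pos']
f=sense()['ft_force']
h=movel((x,y,.1616+.082),max_speed=.03,guard=3);hold(.2);s=sense();print(h,s['eef_pos'],s['ft_force']-f,s['torque'],s['t'])
t=capture('scene');w=W()
save('low',np.hstack([cv2.resize(t[130:220,270:390],(480,360),interpolation=2),cv2.resize(w.img[:,150:370],(206,360))]))
E
```

```text
True [0.49460368 0.17370784 0.24618492] [ 1.45620761 -0.46214733  5.60146604] [ 0.20638008 -0.08590384 -0.06949608] 21.2917
```

View pics/low.png

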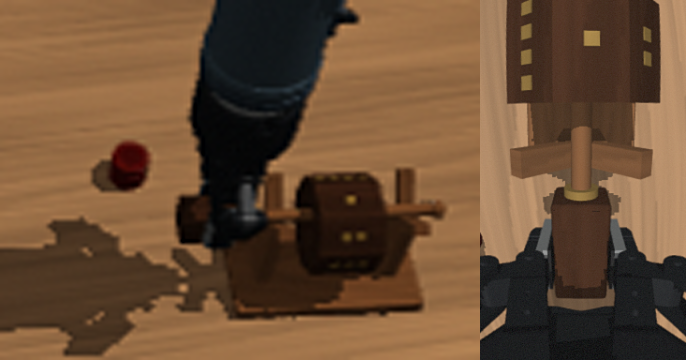

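Contact came at a rod height of 84.6 mm. The rod lies in both forks, the drum is between the posts (scene panel (345,225)), and the nose is past the far post at (438,210). I release and retreat.

```bash
python3 - <<'E'
from h import *
ungrasp();hold(.3);x,y,z=sense()['eef_pos']
movel((x,y,z+.14),max_speed=.1);hold(.5)
s=sense();print(s['finger_gap'],s['ft_force'],s['t'])
t=capture('scene');w=W()
save('end',np.hstack([cv2.resize(t[130:260,270:390],(370,400),interpolation=2),cv2.resize(w.img,(430,400))]))
E
```

```text
0.08548537642278886 [ 0.26974254  0.16325481 -0.36768707] 24.35
```

View pics/end.png

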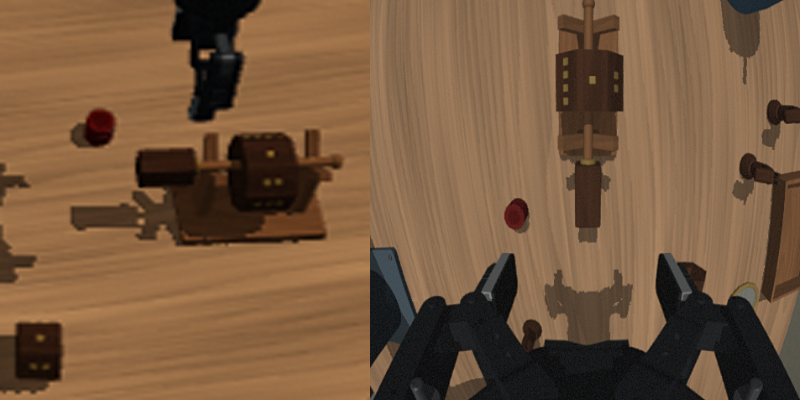

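The rod lies across both forks, with the drum at (265,170) between the posts, the handle outside at (165,167) and the gripper clear. The spare drum is untouched at (40,350).

```bash
python3 -c "
from cell import *
print(finish_job())"
```

```text
the job is handed in; nothing more can be done
None
```

The job is handed in: the rod lies across both forks with the larger drum hanging between the posts, the handle is outside them, the spare drum was not touched, and the gripper is open and clear, at about 24 s of the 54 s allowed.

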